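# Snug up the plug of a rinse canister in its holding cradle

### The job

Stand the white rinse canister upright and fully down in the orange holding cradle and let go of it, so that it cannot spin. Then take hold of its blue plug and screw it in clockwise, taking fresh grips as needed, until it goes snug and the red ring is about flush with the canister's top; do not crank it on well past that. Leave the canister standing in the cradle and do not disturb the other things on the bench.

Things in the scene. Friction and masses are not known exactly. Their poses are not given: they have to be found in the camera images.
- canister: Loose white square canister, 56 x 56 mm, flat top 110 mm above its underside, about 0.35 kg (varies), blue band on two opposite faces, upright at the start. Origin: centre of its underside; z up its axis, x and y square to its sides. On its top are only the red ring and the blue plug. It spins on the bare bench if the plug is screwed hard there.
- knob (a point): Centre of the plug's blue round knob: 40 mm diameter, 30 mm high, on the canister's axis, 6 to 36 mm above its top; this point 131 mm above its underside. Grips at any yaw. Clockwise from above tightens; height stays. Taper, no fixed stop: it runs free (0.03 N m) for 1.4 to 3 rad, unknown beforehand, bites at 0.16 N m, is snug after 0.8 rad more at 0.28, then 0.36 and up. Stays where left.
- ring_top (a point): Centre of the upper face of the red tell-tale ring under the knob, 48 mm across, on the canister's axis. It stands 4 mm proud of the canister's top while the plug runs free (114 mm above its underside), sinks 5 mm per rad of plug turn once the taper bites, and is flush (110 mm) when snug; beyond that it stays flush. It only follows the plug and cannot be pressed in.
- wedge (a joint): How far (rad) the plug has been turned on past snug: 0 until the ring is flush, then it grows with the plug against 0.36 N m plus 0.12 N m per rad, and stays where left.
- cradle: Orange holding cradle fixed to the bench: a 110 x 110 mm base plate 6 mm thick with a square nest, 65 x 65 mm inside, walls 7 mm thick reaching 30 mm above the bench. Origin: centre of its underside on the bench; x and y square to the nest's walls. The canister stands in it on the base plate, 6 mm above the bench, with any of its faces to any wall.
- reagent: Bystander: loose amber bottle, 50 mm diameter, 95 mm high. Origin: centre of its underside.
- dish: Bystander: loose white ceramic cup, 64 mm across, 45 mm high. Origin: centre of its underside.
- tipbox: Bystander: loose yellow box with a whitish lid, 82 x 122 mm, 56 mm high. Origin: centre of its underside.
Not all that is in view belongs to the job. Leave any turquoise look-alike of the canister alone.

How it is judged (in metres and radians):
On the way, in this order (a step that is already met when the one before it is completed fails the run):
1. the canister stands in the cradle, let go (horizontal distance between canister and cradle below 0.01 m and z of canister in the frame of cradle below 0.01 m and angle between canister's own z axis and vertical below 0.08 rad and contact force between the fingers and canister below 0.5 N and linear speed of canister below 0.05 m/s), for 0.2 s.
2. the plug is snug with the canister in the cradle (horizontal distance between canister and cradle below 0.01 m and z of canister in the frame of cradle below 0.01 m and angle between canister's own z axis and vertical below 0.08 rad and z of ring_top in the frame of canister below 0.112 m), for 0.2 s.
At the end, for the whole second after the job is handed in: The canister rests fully down in the cradle (axis within 10 mm of its centre, underside under 10 mm above the bench, tilt under 0.08 rad); the red ring's top is less than 2 mm proud of the canister's top, and the plug is less than 0.8 rad past flush (all of step 2 and value of joint wedge below 0.8 rad and linear speed of canister below 0.03 m/s); the robot touches nothing.
It fails at once if the plug is overtightened: turned more than 0.8 rad past snug (value of joint wedge above 0.8 rad).
It fails at once if the canister is tipped over (angle between canister's own z axis and vertical above 0.8 rad).
It fails at once if a bystander is pushed more than 30 mm (distance of any of reagent, dish, tipbox from where it was at the start of the episode above 0.03 m).
It fails at once if a bystander is knocked over (angle between any of reagent, dish, tipbox's own z axis and vertical above 0.5 rad).
It also fails if it takes over 72 s, if anything falls off the work surface, if the arm or the gripper's body presses on something with over 40 N, if the wrist force passes 120 N, or if a joint passes its speed limit or range.

### The arm

A 6-joint arm with a two-finger parallel gripper is mounted at the origin on the work surface. World frame = base frame: x ahead of the robot, y to its left, z up, the work surface at z = 0. Lengths are in mm, angles in rad, forces in N, time in s.
With the tool pointing down it reaches from about 400 to 925 mm from the base axis. Payload 12.5 kg.
Tool frame: the origin (TCP) lies midway between the tips of the shut fingers; the grasp point (between the pads) lies 19 mm behind it; z points along the fingers, y is the line along which they close (so a half turn about z gives the same grasp; the last joint's range is limited). The gripper opens to 95 mm and grips with 3 to 60 N. Pads are 20 mm wide; open, the fingers measure 119 mm over their backs; the gripper's body (75 mm by 180 mm) begins 59 mm behind the grasp point.
Start: joints at [-1.424, 0.491, 1.559, -0, 1.092, -0.106], TCP at [156.345, -605.147, 214.661] pointing down, gripper open.
Joint ranges: [-3.1, 3.1], [-0.84, 2.19], [0.05, 2.79], [-1.13, 4.28], [0.06, 2.93], [-2.69, 2.69]. Speed limits (rad/s): [2.22, 2.22, 2.79, 3.14, 3.14, 3.14].

### API

Orientations are given as [roll, pitch, yaw] about the fixed x, y, z axes, in that order (R = Rz(yaw) Ry(pitch) Rx(roll)).
In Python, from cell import env gives the robot as it stands.
- The arm moves only by the tool arm_command, never from a script. Its argument "targets" is a list of rows, each a list of 5 numbers: the shift along the tool's x, y, z in mm, then the turn about the tool's z in degrees, then the opening, from 0 (shut) to 1 (fully open). In form: [[tx, ty, tz, roll, fingers], ...]. A call has 1 to 5 rows; each row is the pose to reach, as a shift and turn from the pose commanded when the call began, along the tool's axes at that moment; what a row does not reach only later rows make up. A row lasts 1/10 s, in which the tool goes at most 50 mm and 8.59 degrees, less where a joint would pass 70% of its speed; a pose out of reach is approached as far as the arm can. A call with a gripper value outside its range is refused whole. The fingers move at their own pace and stop on an object; the grip force is fixed at half the most. Time passes only in rows, so rows that repeat a pose let the fingers close. It gives the time, the measured TCP pose, the force, the opening and the grip force at its end, in the units of the state.
- env.state(): the state, without advancing time (a new reading comes with each control period).
- env.read_camera(name): name is "scene" or "top" or "wrist"; returns a dict with "frame" (400x640x3 uint8, red, green, blue), "vertical_fov" (degrees; the focal length in pixels is half the picture's height over the tangent of half this angle, whatever the lens; pixels are square), "cx", "cy" (the principal point, pixels), "world_from_camera" (4x4, takes a point from camera to world coordinates); the wrist camera has in their place "hand_eye" (4x4, takes a point from camera to tool coordinates, whose origin is the TCP and whose axes are the flange's). Camera axes: x right, y down, z forward; pixel columns grow to the right and rows downward; lengths in mm; the calibration is good to about 2 mm. A picture is of the moment at which its call begins: read the wrist's pose just before it. There is no depth.
- env.job_done(): hands the job in; it is judged then, once.
The state is a dict: "t": time; "joints": joint angles; "qvel": joint speeds; "tau": joint torques, N m; "eef_pos": TCP position; "tcp_rot": TCP orientation; "ft_force": force on the tool from outside, world axes, zero at the start; "moment": the same for the moment, N m; "opening": opening from 0.0 (shut) to 1.0 (fully open); "grip_force": force on a finger pad.
Only numpy, scipy, OpenCV 4.12 (cv2) and the standard library are available. Lean on these libraries where they do the work, as an engineer would, in place of code of your own. Each camera call takes 0.05 s, during which the arm holds its last target. There are 200 camera calls.

## Working session

There is one attempt and no reset: what is moved stays moved. The work goes in short steps, Python scripts to look and compute and a tool call to move; the robot and the scene stay as the last step left them, time stands still between calls to the robot, and variables do not carry over. Pictures are saved under pics/ and viewed, at most 10 in all, crops included, and the job is handed in when it is done.

Besides the shell and the picture viewer there is one more tool, called after "Call:" as name(argument=value, ...) on one line, values as JSON. arm_command: Moves the arm, as the interface text tells. Its arguments: {"type":"object","properties":{"targets":{"type":"array","items":{"type":"array","items":{"type":"number"}}}},"required":["targets"]}

```bash
mkdir -p pics; ls; cat > h.py <<'E'
import numpy as np, cv2
from cell import env
def grab(n,fn=None):
    c=env.read_camera(n)
    if fn: cv2.imwrite('pics/'+fn,cv2.cvtColor(c['frame'],cv2.COLOR_RGB2BGR))
    return c
def ray(c,u,v,z,T=None):
    f=c['frame'].shape[0]/2/np.tan(np.radians(c['vertical_fov'])/2)
    T=np.array(c['world_from_camera'] if T is None else T)
    d=T[:3,:3]@np.array([(u-c['cx'])/f,(v-c['cy'])/f,1]);o=T[:3,3]
    return o+d*(z-o[2])/d[2]
E
python3 - <<'E'
from h import *
print(env.state())
for n in('top','scene'):
    c=grab(n,n+'0.png');print({k:v for k,v in c.items() if k!='frame'})
E
```

```text
pics
{'t': 0.0, 'joints': array([-1.42357127e+00,  4.91568307e-01,  1.55949891e+00, -2.68322740e-06,
        1.09166354e+00, -1.05580215e-01]), 'qvel': array([ 4.24466613e-04, -2.02923933e-03,  2.08186311e-03, -8.46065301e-06,
       -1.79179219e-03, -9.44225265e-05]), 'tau': array([-3.83195729e-03, -6.12653518e+01, -2.58182091e+01,  6.91726618e-02,
        4.82538552e-02, -1.05310380e-04]), 'eef_pos': array([ 156.32083428, -604.86816131,  214.03927373]), 'tcp_rot': array([-3.14046063e+00, -1.17572185e-04,  2.52806444e-01]), 'ft_force': array([ 0.27658821, -0.49918138, -0.0753956 ]), 'moment': array([-0.01878489,  0.01771858,  0.04889365]), 'grip_force': 0.0, 'opening': 0.9995440444084378}
{'vertical_fov': 55.8458276487266, 'cx': 323.5064756823335, 'cy': 200.85837366570777, 'world_from_camera': array([[ 1.42531151e-02, -9.90976499e-01,  1.33275755e-01,
         4.43934114e+02],
       [-9.99836827e-01, -1.56044750e-02, -9.10052024e-03,
         1.30187778e+01],
       [ 1.10980999e-02, -1.33124297e-01, -9.91037211e-01,
         1.01328249e+03],
       [ 0.00000000e+00,  0.00000000e+00,  0.00000000e+00,
         1.00000000e+00]])}
{'vertical_fov': 44.54733593245028, 'cx': 324.0183007123912, 'cy': 202.7709183670004, 'world_from_camera': array([[-6.68895301e-01,  6.08279437e-01, -4.27288197e-01,
         1.06018833e+03],
       [ 7.43352051e-01,  5.49362443e-01, -3.81613200e-01,
         4.33510010e+02],
       [ 2.60862491e-03, -5.72884834e-01, -8.19631724e-01,
         1.00226206e+03],
       [ 0.00000000e+00,  0.00000000e+00,  0.00000000e+00,
         1.00000000e+00]])}
```

View pics/top0.png

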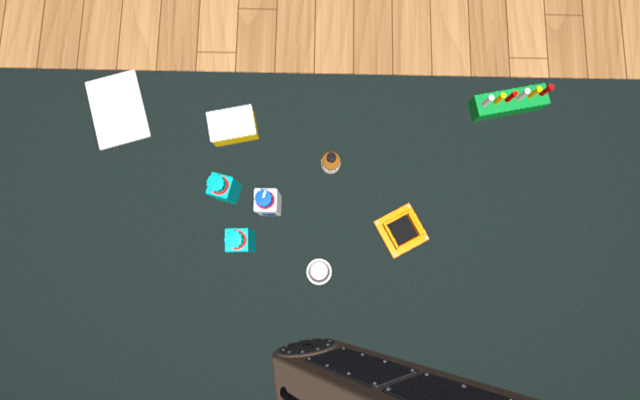

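View pics/scene0.png

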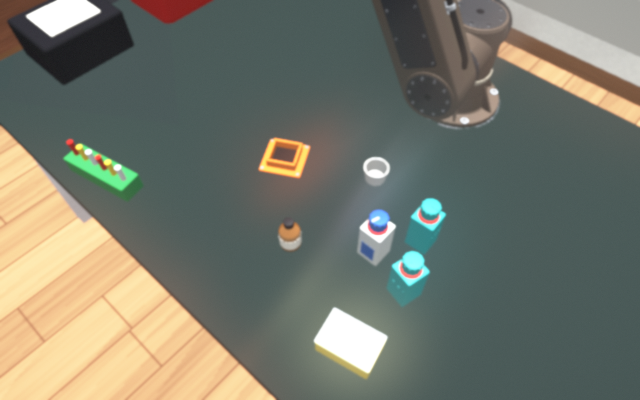

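Top: canister with its blue knob at about (265,199), turquoise look-alikes at (223,186) and (238,240), cradle at (402,231), cup (319,271), bottle (331,162) and tip box (232,125). The scene view agrees (knob 379,218; cradle 286,157).

```bash
cat >> h.py <<'E'
def big(m):
    cs,_=cv2.findContours(m.astype(np.uint8),cv2.RETR_EXTERNAL,cv2.CHAIN_APPROX_NONE)
    return max(cs,key=cv2.contourArea)
def cen(m):
    c=cv2.moments(big(m));return c['m10']/c['m00'],c['m01']/c['m00']
def rect(c,cont,z,T=None):
    p=np.array([ray(c,u,v,z,T)[:2] for u,v in cont[:,0]],np.float32)
    return cv2.minAreaRect(p)
def hsv(c): return cv2.split(cv2.cvtColor(c['frame'],cv2.COLOR_RGB2HSV))
def box(m,u0,u1,v0,v1):
    o=np.zeros_like(m);o[v0:v1,u0:u1]=m[v0:v1,u0:u1];return o
E
python3 - <<'E'
from h import *
for n,kb,cb in(('top',(250,285,185,208),(365,440,195,265)),('scene',(365,392,205,235),(250,320,130,185))):
    c=grab(n);H,S,V=hsv(c)
    blue=box((H>100)&(H<125)&(S>120)&(V>80),*kb); u,v=cen(blue);print(n,'knob',u,v,ray(c,u,v,131))
    org=box((H>5)&(H<25)&(S>120)&(V>100),*cb); k=big(org)
    print('cradle base',rect(c,k,6),'hull c',)
    fill=np.zeros(H.shape,np.uint8);cv2.drawContours(fill,[k],-1,1,-1)
    hole=box((fill>0)&~org,*cb)
    print('hole z30',rect(c,big(hole),30))
    if n=='top':
        w=box((S<60)&(V>140),250,290,185,220);print('white',rect(c,big(w),110),cv2.boundingRect(big(w)))
        cv2.imwrite('pics/crop.png',cv2.resize(cv2.cvtColor(np.hstack([c['frame'][165:265,215:295],c['frame'][180:280,360:440]]),cv2.COLOR_RGB2BGR),None,fx=5,fy=5,interpolation=0))
        for nm,p,z in(('reagent',(331,160),80),('dish',(319,271),45),('tipbox',(231,122),56),('t1',(217,184),131),('t2',(235,239),131)):print(nm,ray(c,*p,z))
E
```

```text
top knob 263.21881390593046 198.63905930470347 [565.62407349 147.06771023 131.        ]
cradle base ((506.9590759277344, -206.68377685546875), (86.56291198730469, 88.18778991699219), 27.679079055786133) hull c
hole z30 ((505.1777038574219, -199.86099243164062), (67.90372467041016, 69.04840850830078), 27.160280227661133)
white ((561.8281860351562, 142.1513671875), (65.68521118164062, 65.95306396484375), 0.9243016242980957) (253, 188, 28, 28)
reagent [674.1507352  -13.04215214  80.        ]
dish [395.2420729   12.96058757  45.        ]
tipbox [777.78015371 250.1301441   56.        ]
t1 [598.85532967 257.45303576 131.        ]
t2 [470.01679829 209.0995514  131.        ]
scene knob 379.6166666666666 218.585 [557.16947148 143.20963958 131.        ]
cradle base ((499.5242919921875, -207.77264404296875), (124.23980712890625, 115.46508026123047), 28.529674530029297) hull c
hole z30 ((507.50384521484375, -201.3124237060547), (39.36912536621094, 51.929290771484375), 28.939836502075195)
```

View pics/crop.png

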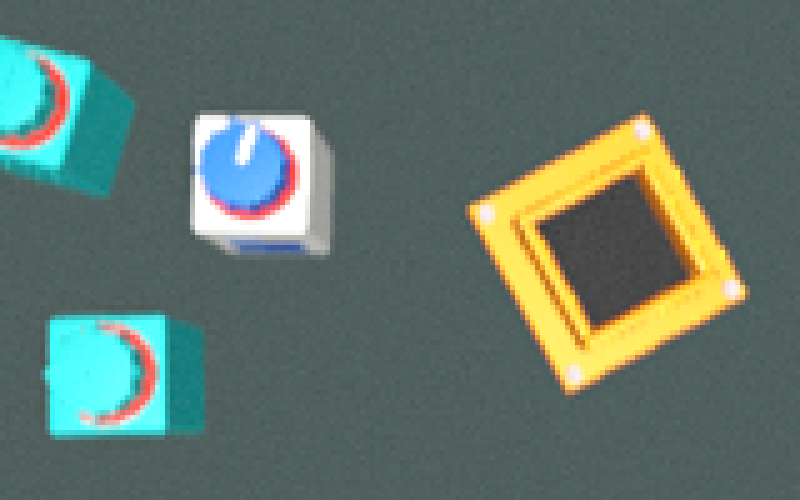

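The crop shows the canister square with the axes (yaw ≈ 0) and the cradle turned by about 27°. I'm going over the cradle first for a close look, then on to the canister.

Call:
arm_command(targets=[[220,-150,-80,0,1],[220,-150,-80,0,1],[220,-150,-80,0,1],[220,-150,-80,0,1],[220,-150,-80,0,1]])

```text
t: 0.7
eef_pos: [315.0, -423.4, 287.1]
tcp_rot: [3.142, -0.0, 0.252]
ft_force: [0.1, -0.4, 0.9]
opening: 0.996
grip_force: 0.0
```

Call:
arm_command(targets=[[165,-155,0,-25,1],[165,-155,0,-25,1],[165,-155,0,-25,1],[165,-155,0,-25,1],[165,-155,0,-25,1]])

```text
t: 1.2
eef_pos: [436.3, -230.8, 286.7]
tcp_rot: [3.142, -0.0, 0.691]
ft_force: [-0.1, 0.1, 0.0]
opening: 1.001
grip_force: 0.0
```

```bash
cat >> h.py <<'E'
from scipy.spatial.transform import Rotation as Ro
def wrist(fn=None):
    s=env.state();c=grab('wrist',fn)
    T=np.eye(4);T[:3,:3]=Ro.from_euler('xyz',s['tcp_rot']).as_matrix();T[:3,3]=s['eef_pos']
    return c,T@np.array(c['hand_eye'])
def go(x,y,z,yaw=None):
    s=env.state();R=Ro.from_euler('xyz',s['tcp_rot']).as_matrix()
    d=R.T@(np.array([x,y,z])-s['eef_pos'])
    yw=s['tcp_rot'][2];print('pose',s['eef_pos'].round(1),'yaw',np.degrees(yw).round(2),'j',s['joints'].round(2),'t',round(s['t'],2),'F',s['ft_force'].round(1),'Mz',s['moment'].round(3))
    print('MOVE',d.round(1),'roll',None if yaw is None else round(-(yaw-np.degrees(yw)),2))
E
python3 - <<'E'
from h import *
c,T=wrist('w1.png');print(c['hand_eye'],c['vertical_fov'],c['cx'],c['cy'],T[:3,3])
go(562,144,290,90)
E
```

```text
[[ 1.09944888e-04 -9.64594963e-01 -2.63735747e-01  7.34112796e+01]
 [ 9.99999136e-01  4.51602423e-04 -1.23482931e-03 -4.14786507e-01]
 [ 1.31021383e-03 -2.63735384e-01  9.64594179e-01 -1.70925579e+02]
 [ 0.00000000e+00  0.00000000e+00  0.00000000e+00  1.00000000e+00]] 68.82196670898374 320.9726429381695 202.1495634039129 [ 492.48870092 -183.70882739  457.66069361]
pose [ 437.2 -229.3  286.7] yaw 39.64 j [-0.62  0.23  1.77  0.    1.14  0.26] t 1.25 F [0.6 1.4 0.1] Mz [ 0.007 -0.094  0.002]
MOVE [ 334.3 -207.8   -2.9] roll -50.36
```

View pics/w1.png

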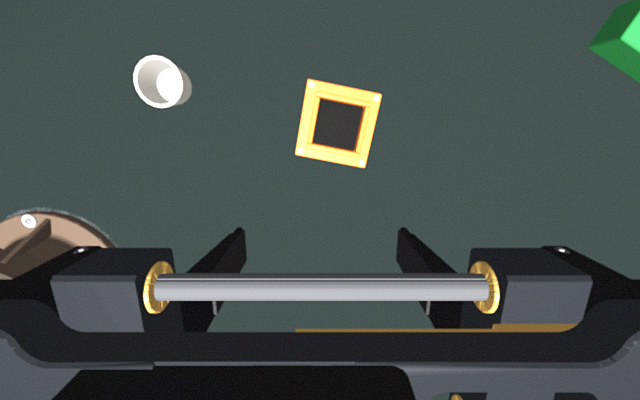

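The wrist picture shows the cradle at about (338,123) px, clear of the cup (163,82). Measuring it now.

```bash
cat >> h.py <<'E'
def cradle(c,T,b=(200,480,20,230)):
    H,S,V=hsv(c);o=box((H<30)&(S>90)&(V>110),*b);k=cv2.convexHull(big(o))
    print('cradle',rect(c,k,6,T))
    f=np.zeros(H.shape,np.uint8);cv2.drawContours(f,[k],-1,1,-1)
    d=(f>0)&(V<100);d=cv2.erode(d.astype(np.uint8),np.ones((3,3)));print('floor',rect(c,big(d),6,T))
E
python3 - <<'E'
from h import *
c,T=wrist();cradle(c,T)
go(562,144,290,90)
E
```

```text
cradle ((503.9540710449219, -204.70997619628906), (112.43460083007812, 112.53936767578125), 28.689226150512695)
floor ((504.4610900878906, -204.90594482421875), (60.24589157104492, 59.614253997802734), 28.553916931152344)
pose [ 436.3 -231.2  286.6] yaw 39.7 j [-0.62  0.23  1.77  0.    1.14  0.26] t 1.3 F [-0.4 -0.3 -0.1] Mz [ 0.015 -0.034 -0.015]
MOVE [ 336.3 -208.4   -3.3] roll -50.3
```

Call:
arm_command(targets=[[282,-144,-3,-50.3,1],[282,-144,-3,-50.3,1],[282,-144,-3,-50.3,1],[282,-144,-3,-50.3,1],[282,-144,-3,-50.3,1]])

```text
t: 1.8
eef_pos: [535.1, -3.4, 289.0]
tcp_rot: [3.141, 0.0, 1.445]
ft_force: [1.3, -0.7, -0.2]
opening: 1.0
grip_force: 0.0
```

```bash
python3 - <<'E'
from h import *
go(562,60,290,90)
E
```

```text
pose [535.1  -3.4 289. ] yaw 82.76 j [-0.13  0.29  1.68 -0.    1.18 -0.  ] t 1.8 F [ 1.3 -0.7 -0.2] Mz [-0.061 -0.117 -0.025]
MOVE [66.2 18.7 -1. ] roll -7.24
```

Call:
arm_command(targets=[[66,19,-1,-7.3,1],[66,19,-1,-7.3,1],[66,19,-1,-7.3,1],[66,19,-1,-7.3,1]])

```text
t: 2.2
eef_pos: [562.0, 57.7, 289.6]
tcp_rot: [-3.141, 0.0, 1.566]
ft_force: [0.9, 0.6, -1.1]
opening: 0.998
grip_force: 0.0
```

```bash
python3 - <<'E'
from h import *
c,T=wrist('w2.png')
H,S,V=hsv(c);w=(S<60)&(V>150)
k=big(w);print(cv2.boundingRect(k),rect(c,k,110,T))
r=(((H<8)|(H>172))&(S>100)&(V>100));print('red',cv2.boundingRect(big(r)))
go(562,144,290,90)
E
```

```text
(461, 0, 72, 80) ((750.1177978515625, 222.8383026123047), (73.93370056152344, 79.29081726074219), 11.420989036560059)
red (221, 26, 37, 44)
pose [561.9  57.3 289.7] yaw 89.69 j [-0.02  0.34  1.61 -0.    1.2  -0.01] t 2.25 F [-0.3  0.1 -0. ] Mz [ 0.012 -0.074 -0.006]
MOVE [86.7 -0.3 -0.3] roll -0.31
```

View pics/w2.png

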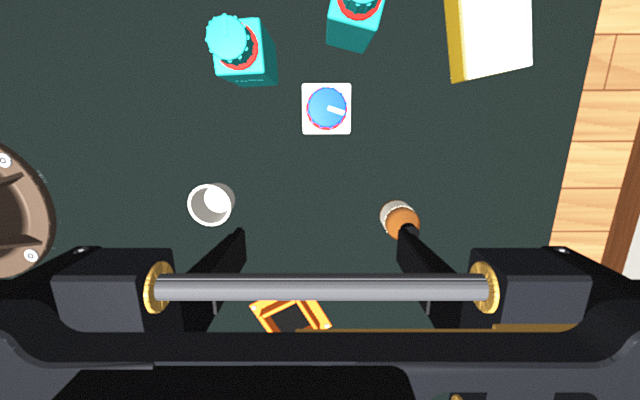

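The canister's top is at about (327,109) px, square to the tool; look-alikes sit to the upper left and above, with room for the fingers left and right.

```bash
python3 - <<'E'
from h import *
c,T=wrist()
H,S,V=hsv(c);w=box((S<60)&(V>130),290,365,72,145)
k=big(w);r=rect(c,cv2.convexHull(k),110,T);print(cv2.boundingRect(k),r)
print('t2',ray(c,228,37,146,T),'t1',ray(c,358,5,130,T))
x,y=r[0];go(x,y,74,90)
E
```

```text
(301, 82, 51, 52) ((566.6492919921875, 147.27651977539062), (55.579471588134766, 56.65949249267578), 89.6885986328125)
t2 [471.47662731 211.69173691 146.        ] t1 [598.331426   243.51886317 130.        ]
pose [561.8  57.1 289.9] yaw 89.66 j [-0.02  0.34  1.61 -0.    1.2  -0.01] t 2.3 F [ 0.3  0.6 -0.4] Mz [-0.034 -0.094  0.007]
MOVE [ 90.3   4.3 215.9] roll -0.34
```

Call:
arm_command(targets=[[90,4,0,-0.3,1],[90,4,0,-0.3,1],[90,4,60,-0.3,1],[90,4,110,-0.3,1],[90,4,110,-0.3,1]])

```text
t: 2.8
eef_pos: [564.3, 147.0, 175.7]
tcp_rot: [-3.134, 0.001, 1.57]
ft_force: [0.6, 0.1, 0.0]
opening: 0.997
grip_force: 0.0
```

```bash
python3 - <<'E'
from h import *
go(566.5,147.3,75,89.7)
E
```

```text
pose [564.3 147.  175.7] yaw 89.98 j [ 0.14  0.48  1.7  -0.    0.97  0.14] t 2.8 F [0.6 0.1 0. ] Mz [-0.029 -0.133  0.001]
MOVE [  0.4   2.9 100.7] roll 0.28
```

Call:
arm_command(targets=[[0,0,40,0.2,1],[0,1,70,0.2,1],[0,1,100,0.2,1],[0,1,100,0.2,1],[0,1,100,0.2,1]])

```text
t: 3.3
eef_pos: [568.5, 147.8, 81.5]
tcp_rot: [3.141, -0.0, 1.567]
ft_force: [0.3, 0.3, 0.8]
opening: 0.999
grip_force: 0.0
```

Call:
arm_command(targets=[[0,0,0,0,0.3],[0,0,0,0,0.3],[0,0,0,0,0.3],[0,0,0,0,0.3],[0,0,0,0,0.3]])

```text
t: 3.8
eef_pos: [567.6, 148.6, 80.2]
tcp_rot: [3.141, 0.0, 1.568]
ft_force: [0.3, 0.4, 0.2]
opening: 0.635
grip_force: 0.0
```

Call:
arm_command(targets=[[-1,-1,4,0,0.62],[-1,-1,4,0,0.62],[-1,-1,4,0,0.3],[-1,-1,4,0,0.3],[-1,-1,4,0,0.3]])

```text
t: 4.3
eef_pos: [566.7, 147.5, 75.9]
tcp_rot: [3.141, 0.0, 1.568]
ft_force: [1.9, -0.6, -1.9]
opening: 0.589
grip_force: 29.9
```

Call:
arm_command(targets=[[0,0,0,0,0.3],[0,0,0,0,0.3],[0,0,0,0,0.3]])

```text
t: 4.6
eef_pos: [566.5, 147.5, 75.8]
tcp_rot: [-3.141, 0.0, 1.568]
ft_force: [1.5, -0.8, -2.1]
opening: 0.587
grip_force: 29.9
```

Call:
arm_command(targets=[[0,0,-20,0,0.3],[0,0,-50,0,0.3],[0,0,-90,0,0.3],[0,0,-90,0,0.3],[0,0,-90,0,0.3]])

```text
t: 5.1
eef_pos: [565.9, 147.5, 165.7]
tcp_rot: [-3.141, 0.0, 1.568]
ft_force: [0.4, 0.6, -4.7]
opening: 0.588
grip_force: 29.9
```

```bash
python3 - <<'E'
from h import *
go(504.2,-204.8,166,118.6);print(env.state()['grip_force'],env.state()['opening'])
E
```

```text
pose [565.9 147.5 165.7] yaw 89.86 j [ 0.14  0.49  1.71 -0.    0.94  0.14] t 5.1 F [ 0.4  0.6 -4.7] Mz [ 0.028 -0.074  0.029]
MOVE [-3.524e+02 -6.090e+01 -3.000e-01] roll -28.74
29.935974776744843 0.5879891514481818
```

Call:
arm_command(targets=[[-25,-5,0,-3,0.3],[-60,-10,0,-6,0.3],[-95,-16,0,-9,0.3],[-130,-22,0,-12,0.3],[-165,-28,0,-14,0.3]])

```text
t: 5.6
eef_pos: [536.5, -18.5, 163.8]
tcp_rot: [-3.138, -0.002, 1.815]
ft_force: [0.1, -1.1, -5.4]
opening: 0.586
grip_force: 29.9
```

```bash
python3 - <<'E'
from h import *
go(504.2,-204.8,166,118.6);print(env.state()['grip_force'],env.state()['opening'])
E
```

```text
pose [536.5 -18.5 163.8] yaw 103.99 j [-0.16  0.43  1.83 -0.    0.89 -0.4 ] t 5.6 F [ 0.1 -1.1 -5.4] Mz [ 0.038 -0.189  0.013]
MOVE [-172.9  -76.4   -2.1] roll -14.61
29.94398921728134 0.5862226255197515
```

Call:
arm_command(targets=[[-45,-20,-1,-4,0.3],[-90,-40,-2,-8,0.3],[-125,-55,-2,-11,0.3],[-155,-68,-2,-13,0.3],[-172,-76,-2,-14.6,0.3]])

```text
t: 6.1
eef_pos: [504.0, -204.5, 165.8]
tcp_rot: [-3.139, -0.003, 2.067]
ft_force: [0.6, -0.4, -5.6]
opening: 0.587
grip_force: 29.9
```

Call:
arm_command(targets=[[0,0,0,0,0.3],[0,0,0,0,0.3]])

```text
t: 6.3
eef_pos: [504.7, -202.2, 166.3]
tcp_rot: [-3.14, -0.003, 2.066]
ft_force: [-0.4, 1.0, -4.9]
opening: 0.59
grip_force: 29.9
```

```bash
python3 - <<'E'
from h import *
go(504.2,-204.8,166,118.6)
c,T=wrist('w3.png')
E
```

```text
pose [ 504.7 -202.2  166.3] yaw 118.37 j [-0.5   0.43  1.81  0.    0.9  -1.  ] t 6.3 F [-0.4  1.  -4.9] Mz [ 0.039 -0.082 -0.057]
MOVE [-2.  -1.6  0.3] roll -0.23
```

View pics/w3.png

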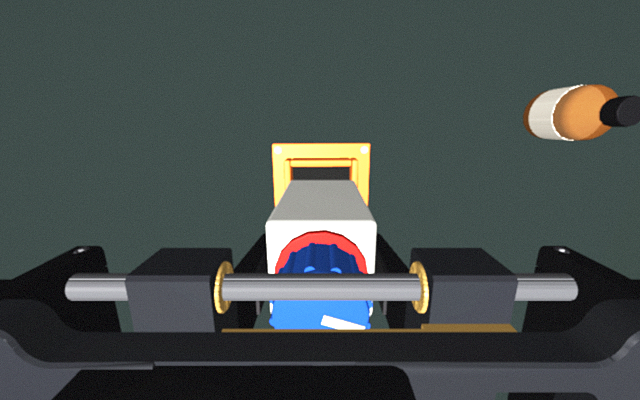

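The held canister hangs square above the cradle; its far top edge is at v≈222, u 267–376. I check that edge against the cradle's centre.

```bash
python3 - <<'E'
from h import *
c,T=wrist()
s=env.state()
y=np.radians(118.4);tx=np.array([np.cos(y),np.sin(y)]);ty=np.array([np.sin(y),-np.cos(y)])
for p in((267.5,222),(376,222)):
    d=ray(c,*p,200.5,T)[:2]-s['eef_pos'][:2];print('top corner in tool',d@tx,d@ty)
cradle(c,T,(240,400,120,215))
k=[ray(c,*p,6,T)[:2] for p in((272.5,144),(370.5,144))]
for p in k:print('cradle corner rel to centre tool', (p-s['eef_pos'][:2])@tx,(p-s['eef_pos'][:2])@ty)
go(504.2,-204.8,166,118.6)
E
```

```text
top corner in tool 26.72166513266452 -27.61770639704867
top corner in tool 26.78818576984455 26.19449863157783
cradle ((495.53094482421875, -188.76405334472656), (111.63228607177734, 74.3153076171875), 28.609817504882812)
floor ((494.6420593261719, -186.24571228027344), (61.0108528137207, 10.41286849975586), 28.452661514282227)
cradle corner rel to centre tool 51.80142580189536 -55.63849888339804
cradle corner rel to centre tool 51.87719246728983 53.815418961756016
pose [ 505.2 -201.6  167. ] yaw 118.47 j [-0.5   0.43  1.81  0.    0.9  -1.  ] t 6.4 F [-1.6  0.6 -4.1] Mz [-0.    -0.177  0.034]
MOVE [-2.3 -2.4  1. ] roll -0.13
```

Call:
arm_command(targets=[[-1.5,-1,15,-0.1,0.3],[-1.5,-1,35,-0.1,0.3],[-1.5,-1,52,-0.1,0.3],[-1.5,-1,52,-0.1,0.3],[-1.5,-1,52,-0.1,0.3]])

```text
t: 6.9
eef_pos: [505.6, -203.7, 116.1]
tcp_rot: [-3.141, -0.0, 2.07]
ft_force: [0.3, 0.3, -4.7]
opening: 0.588
grip_force: 29.9
```

Call:
arm_command(targets=[[0,0,8,0,0.3],[0,0,16,0,0.3],[0,0,23,0,0.3],[0,0,28,0,0.3],[0,0,28,0,0.3]])

```text
t: 7.4
eef_pos: [505.1, -204.3, 87.1]
tcp_rot: [-3.141, -0.001, 2.069]
ft_force: [0.1, -0.4, -4.5]
opening: 0.59
grip_force: 29.9
```

```bash
python3 - <<'E'
from h import *
go(504.2,-204.8,82,118.6)
E
```

```text
pose [ 505.1 -204.3   87.1] yaw 118.55 j [-0.51  0.55  1.88 -0.    0.71 -1.  ] t 7.4 F [ 0.1 -0.4 -4.5] Mz [-0.01  -0.176 -0.041]
MOVE [-0.  -1.   5.1] roll -0.05
```

No wall contact; the underside should be about 5 mm above the plate. Lowering the rest and releasing.

Call:
arm_command(targets=[[0,0,2,0,0.3],[0,0,4,0,0.3],[0,0,5.5,0,0.3],[0,0,5.5,0,0.3]])

```text
t: 7.8
eef_pos: [505.3, -204.4, 82.3]
tcp_rot: [-3.141, -0.0, 2.069]
ft_force: [-0.3, 0.4, -5.1]
opening: 0.588
grip_force: 29.9
```

Call:
arm_command(targets=[[0,0,0,0,0.75],[0,0,0,0,0.75],[0,0,0,0,0.75],[0,0,0,0,0.75],[0,0,0,0,0.75]])

```text
t: 8.3
eef_pos: [505.5, -204.5, 82.6]
tcp_rot: [3.141, 0.0, 2.069]
ft_force: [0.5, -1.3, 0.0]
opening: 0.747
grip_force: 0.0
```

Call:
arm_command(targets=[[0,0,-15,0,0.8],[0,0,-40,0,0.8],[0,0,-80,0,0.8],[-40,0,-110,0,0.8],[-60,0,-110,0,0.8]])

```text
t: 8.8
eef_pos: [536.3, -259.4, 197.1]
tcp_rot: [3.138, 0.007, 2.069]
ft_force: [0.9, -0.4, -0.1]
opening: 0.8
grip_force: 0.0
```

Call:
arm_command(targets=[[0,0,0,0,0.8],[0,0,0,0,0.8]])

```text
t: 9.0
eef_pos: [533.5, -256.9, 191.9]
tcp_rot: [-3.141, -0.001, 2.069]
ft_force: [0.4, 0.5, 0.5]
opening: 0.799
grip_force: 0.0
```

```bash
python3 - <<'E'
from h import *
go(504.2,-204.8,82,118.6)
c,T=wrist('w4.png')
E
```

```text
pose [ 533.5 -256.9  191.9] yaw 118.53 j [-0.56  0.47  1.67  0.    1.01 -1.06] t 9.0 F [0.4 0.5 0.5] Mz [ 0.022 -0.145 -0.003]
MOVE [ 59.6  -0.8 109.9] roll -0.07
```

View pics/w4.png

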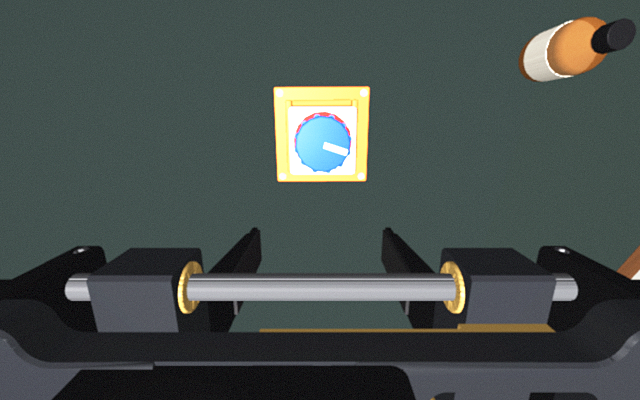

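The canister stands square in the nest; knob at (322,143) px, pointer to the right. Measuring the knob axis.

```bash
python3 - <<'E'
from h import *
c,T=wrist()
H,S,V=hsv(c);b=box((H>95)&(H<128)&(S>100)&(V>80),280,365,100,180)|box((S<60)&(V>130),322,350,140,158)
k=cv2.convexHull(big(b));(u,v),r=cv2.minEnclosingCircle(k);print(u,v,r,ray(c,u,v,150,T),ray(c,u+r,v,150,T)-ray(c,u,v,150,T))
w=box((S<70)&(V>130),280,365,95,180);print('white z116',rect(c,cv2.convexHull(big(w)),116,T))
cradle(c,T,(260,385,75,195))
p=ray(c,u,v,150,T);go(p[0],p[1],200,195)
E
```

```text
322.9836730957031 143.9705810546875 29.09676742553711 [ 505.33468737 -203.6968263   150.        ] [18.30777004  9.96655065  0.        ]
white z116 ((504.8484191894531, -204.25454711914062), (56.10960388183594, 54.44793701171875), 28.571578979492188)
cradle ((504.2256774902344, -204.76846313476562), (111.77001953125, 111.61557006835938), 28.647348403930664)Traceback (most recent call last):
  File "<stdin>", line 6, in <module>
  File "h.py", line 37, in cradle
    d=(f>0)&(V<100);d=cv2.erode(d.astype(np.uint8),np.ones((3,3)));print('floor',rect(c,big(d),6,T))
                                                                                        ~~~^^^
  File "h.py", line 14, in big
    return max(cs,key=cv2.contourArea)
ValueError: max() iterable argument is empty
```

Canister within 1 mm of the cradle centre. Going over the knob axis while winding the wrist back for one long clockwise stroke.

Call:
arm_command(targets=[[60,0,0,-78,0.8],[60,0,0,-78,0.8],[60,0,0,-78,0.8],[60,0,0,-78,0.8],[60,0,0,-78,0.8]])

```text
t: 9.6
eef_pos: [504.9, -203.4, 192.2]
tcp_rot: [3.141, -0.001, 2.826]
ft_force: [-1.0, 0.2, 0.0]
opening: 0.799
grip_force: 0.0
```

Call:
arm_command(targets=[[0,0,0,-35,0.7],[0,0,0,-35,0.7],[0,0,0,-35,0.7],[0,0,0,-35,0.7],[0,0,0,-35,0.7]])

```text
t: 10.1
eef_pos: [505.0, -203.7, 192.2]
tcp_rot: [3.141, -0.001, -2.85]
ft_force: [0.1, 1.0, 0.5]
opening: 0.701
grip_force: 0.0
```

```bash
python3 - <<'E'
from h import *
go(505,-204,125)
E
```

```text
pose [ 505.  -203.7  192.2] yaw -163.29 j [-0.5   0.4   1.78 -0.    0.96 -2.37] t 10.1 F [0.1 1.  0.5] Mz [ 0.125 -0.141  0.007]
MOVE [ 0.  -0.3 67.2] roll None
```

Call:
arm_command(targets=[[0,0,30,0,0.7],[0,0,55,0,0.7],[0,0,67,0,0.7],[0,0,67,0,0.7],[0,0,67,0,0.7]])

```text
t: 10.6
eef_pos: [505.7, -204.5, 126.0]
tcp_rot: [-3.141, 0.0, -2.854]
ft_force: [0.7, 0.5, 0.8]
opening: 0.697
grip_force: 0.0
```

Call:
arm_command(targets=[[0,0,0,0,0.2],[0,0,0,0,0.2],[0,0,0,0,0.2],[0,0,0,0,0.2],[0,0,0,0,0.2]])

```text
t: 11.1
eef_pos: [505.5, -204.5, 125.8]
tcp_rot: [-3.141, 0.0, -2.853]
ft_force: [0.4, 0.7, 3.1]
opening: 0.416
grip_force: 30.0
```

Call:
arm_command(targets=[[0,0,0,0,0.2],[0,0,0,0,0.2]])

```text
t: 11.3
eef_pos: [505.5, -204.5, 125.7]
tcp_rot: [-3.141, 0.0, -2.853]
ft_force: [-0.9, -0.5, 4.5]
opening: 0.414
grip_force: 30.0
```

```bash
python3 - <<'E'
from h import *
go(505,-204,125);print(env.state()['opening'],env.state()['grip_force'])
E
```

```text
pose [ 505.5 -204.5  125.7] yaw -163.47 j [-0.51  0.49  1.85 -0.    0.8  -2.36] t 11.3 F [-0.9 -0.5  4.5] Mz [ 0.157 -0.127  0.013]
MOVE [0.4 0.6 0.7] roll None
0.4139304744956111 30.00128746032715
```

Call:
arm_command(targets=[[0,0,0,8,0.2],[0,0,0,16,0.2],[0,0,0,24,0.2],[0,0,0,32,0.2],[0,0,0,40,0.2]])

```text
t: 11.8
eef_pos: [505.6, -204.3, 125.7]
tcp_rot: [3.141, 0.001, 2.726]
ft_force: [0.6, 1.7, 5.7]
opening: 0.414
grip_force: 30.0
```

```bash
cat >> h.py <<'E'
def tq(n=1):
    s=env.state();print('j6',s['joints'][5].round(3),'yaw',np.degrees(s['tcp_rot'][2]).round(1),'Mz',s['moment'][2].round(3),'tau6',s['tau'][5].round(3),'grip',round(s['grip_force'],1),s['eef_pos'].round(1),s['ft_force'].round(1),'t',round(s['t'],1))
E
python3 -c "
from h import *
tq()"
```

```text
j6 -1.661 yaw 156.2 Mz 0.094 tau6 -2.262 grip 30.0 [ 505.6 -204.3  125.7] [0.6 1.7 5.7] t 11.8
```

Call:
arm_command(targets=[[0,0,0,8,0.2],[0,0,0,16,0.2],[0,0,0,24,0.2],[0,0,0,32,0.2],[0,0,0,40,0.2]])

```text
t: 12.3
eef_pos: [505.8, -204.2, 125.8]
tcp_rot: [3.141, 0.0, 2.028]
ft_force: [1.3, 2.6, 4.2]
opening: 0.412
grip_force: 30.0
```

```bash
python3 -c "
from h import *
tq()"
```

```text
j6 -0.963 yaw 116.2 Mz 0.089 tau6 -2.261 grip 30.0 [ 505.8 -204.2  125.8] [1.3 2.6 4.2] t 12.3
```

Call:
arm_command(targets=[[0,0,0,6,0.2],[0,0,0,12,0.2],[0,0,0,18,0.2]])

```text
t: 12.6
eef_pos: [505.9, -204.3, 125.7]
tcp_rot: [3.14, 0.0, 1.715]
ft_force: [2.2, 1.8, 5.4]
opening: 0.413
grip_force: 30.0
```

```bash
python3 -c "
from h import *
tq()"
```

```text
j6 -0.65 yaw 98.3 Mz 0.034 tau6 -1.687 grip 30.0 [ 505.9 -204.3  125.7] [2.2 1.8 5.4] t 12.6
```

Call:
arm_command(targets=[[0,0,0,6,0.2],[0,0,0,12,0.2]])

```text
t: 12.8
eef_pos: [505.9, -204.3, 125.7]
tcp_rot: [3.14, 0.0, 1.506]
ft_force: [2.7, 1.8, 4.3]
opening: 0.414
grip_force: 30.0
```

```bash
python3 -c "
from h import *
tq()"
```

```text
j6 -0.441 yaw 86.3 Mz 0.05 tau6 -1.689 grip 30.0 [ 505.9 -204.3  125.7] [2.7 1.8 4.3] t 12.8
```

Call:
arm_command(targets=[[0,0,0,6,0.2],[0,0,0,12,0.2]])

```text
t: 13.0
eef_pos: [506.0, -204.3, 125.8]
tcp_rot: [3.14, -0.0, 1.296]
ft_force: [2.1, 2.5, 4.0]
opening: 0.413
grip_force: 30.0
```

```bash
python3 -c "
from h import *
tq()"
```

```text
j6 -0.231 yaw 74.3 Mz 0.038 tau6 -1.689 grip 30.0 [ 506.  -204.3  125.8] [2.1 2.5 4. ] t 13.0
```

Call:
arm_command(targets=[[0,0,0,6,0.2],[0,0,0,12,0.2]])

```text
t: 13.2
eef_pos: [506.0, -204.4, 125.8]
tcp_rot: [3.14, -0.0, 1.087]
ft_force: [2.4, 0.8, 5.2]
opening: 0.416
grip_force: 30.0
```

```bash
python3 -c "
from h import *
tq()"
```

```text
j6 -0.022 yaw 62.3 Mz -0.028 tau6 -1.69 grip 30.0 [ 506.  -204.4  125.8] [2.4 0.8 5.2] t 13.2
```

Still free after 2.34 rad; the joint-6 torque is very steady (−1.69), so the bite should show clearly in it.

Call:
arm_command(targets=[[0,0,0,6,0.2],[0,0,0,12,0.2]])

```text
t: 13.4
eef_pos: [506.0, -204.4, 125.8]
tcp_rot: [3.14, -0.001, 0.877]
ft_force: [1.8, 1.0, 4.0]
opening: 0.413
grip_force: 30.0
```

```bash
python3 -c "
from h import *
tq()"
```

```text
j6 0.188 yaw 50.3 Mz 0.053 tau6 -1.69 grip 30.0 [ 506.  -204.4  125.8] [1.8 1.  4. ] t 13.4
```

Call:
arm_command(targets=[[0,0,0,6,0.2],[0,0,0,12,0.2]])

```text
t: 13.6
eef_pos: [506.0, -204.6, 125.7]
tcp_rot: [3.14, -0.001, 0.668]
ft_force: [0.4, -1.1, 4.1]
opening: 0.416
grip_force: 30.0
```

```bash
python3 -c "
from h import *
tq()"
```

```text
j6 0.397 yaw 38.3 Mz 0.13 tau6 -1.627 grip 30.0 [ 506.  -204.6  125.7] [ 0.4 -1.1  4.1] t 13.6
```

Call:
arm_command(targets=[[0,0,0,6,0.2],[0,0,0,12,0.2]])

```text
t: 13.8
eef_pos: [505.8, -204.6, 125.7]
tcp_rot: [3.14, -0.001, 0.459]
ft_force: [0.7, -0.9, 4.1]
opening: 0.418
grip_force: 30.0
```

```bash
python3 -c "
from h import *
tq();grab('scene','s1.png');grab('top')"
```

```text
j6 0.606 yaw 26.3 Mz 0.168 tau6 -1.54 grip 30.0 [ 505.8 -204.6  125.7] [ 0.7 -0.9  4.1] t 13.8
```

The bite began around j6 ≈ 0.3–0.5 (torque up about 0.15 N m by 0.61). Continuing in small steps toward the snug torque.

Call:
arm_command(targets=[[0,0,0,6,0.2],[0,0,0,12,0.2]])

```text
t: 14.1
eef_pos: [505.7, -204.7, 125.7]
tcp_rot: [3.14, -0.001, 0.253]
ft_force: [0.4, -0.5, 4.9]
opening: 0.418
grip_force: 30.0
```

```bash
python3 -c "
from h import *
tq()"
```

```text
j6 0.812 yaw 14.5 Mz 0.185 tau6 -1.629 grip 30.0 [ 505.7 -204.7  125.7] [ 0.4 -0.5  4.9] t 14.1
```

Call:
arm_command(targets=[[0,0,0,6,0.2],[0,0,0,12,0.2]])

```text
t: 14.3
eef_pos: [505.8, -204.8, 125.7]
tcp_rot: [3.141, -0.001, 0.044]
ft_force: [0.9, -1.3, 4.1]
opening: 0.415
grip_force: 30.0
```

```bash
python3 -c "
from h import *
tq();grab('scene','s2.png')
im=cv2.imread('pics/s2.png')[60:220,180:380];cv2.imwrite('pics/s2c.png',cv2.resize(im,None,fx=3,fy=3))"
```

```text
j6 1.022 yaw 2.5 Mz 0.248 tau6 -1.481 grip 30.0 [ 505.8 -204.8  125.7] [ 0.9 -1.3  4.1] t 14.3
```

View pics/s2c.png

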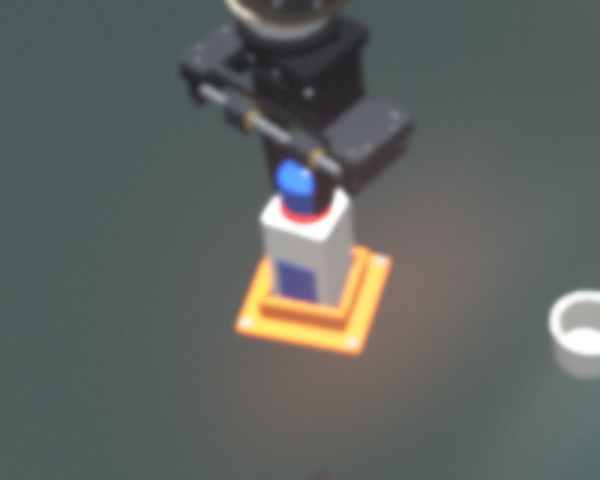

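The canister is upright in the cradle with the ring only a thin red rim; torque 0.24–0.25 N m, so about 0.3 rad remains.

Call:
arm_command(targets=[[0,0,0,6,0.2],[0,0,0,12,0.2]])

```text
t: 14.55
eef_pos: [505.7, -204.8, 125.7]
tcp_rot: [3.141, -0.001, -0.164]
ft_force: [0.2, -2.5, 3.7]
opening: 0.416
grip_force: 30.0
```

```bash
python3 -c "
from h import *
tq()"
```

```text
j6 1.23 yaw -9.4 Mz 0.292 tau6 -1.544 grip 30.0 [ 505.7 -204.8  125.7] [ 0.2 -2.5  3.7] t 14.6
```

Call:
arm_command(targets=[[0,0,0,6,0.2]])

```text
t: 14.65
eef_pos: [505.7, -204.9, 125.7]
tcp_rot: [3.141, -0.001, -0.269]
ft_force: [1.2, -1.8, 6.5]
opening: 0.415
grip_force: 30.0
```

```bash
python3 -c "
from h import *
tq()"
```

```text
j6 1.334 yaw -15.4 Mz 0.382 tau6 -1.361 grip 30.0 [ 505.7 -204.9  125.7] [ 1.2 -1.8  6.5] t 14.7
```

Torque jumped to ~0.36–0.38 N m: snug. Releasing and backing off to look.

Call:
arm_command(targets=[[0,0,0,0,0.7],[0,0,0,0,0.7],[0,0,0,0,0.7],[0,0,0,0,0.7],[0,0,0,0,0.7]])

```text
t: 15.15
eef_pos: [505.3, -204.3, 125.3]
tcp_rot: [-3.142, 0.0, -0.269]
ft_force: [-0.1, -0.6, -0.2]
opening: 0.696
grip_force: 0.0
```

Call:
arm_command(targets=[[0,0,-30,0,0.7],[0,0,-70,0,0.7],[-45,0,-70,0,0.7],[-70,0,-70,0,0.7],[-70,0,-70,0,0.7]])

```text
t: 15.65
eef_pos: [435.5, -184.7, 195.8]
tcp_rot: [-3.142, 0.001, -0.27]
ft_force: [-0.4, 0.4, 0.2]
opening: 0.699
grip_force: 0.0
```

Call:
arm_command(targets=[[0,0,0,0,0.7],[0,0,0,0,0.7],[0,0,0,0,0.7]])

```text
t: 15.95
eef_pos: [438.5, -186.0, 195.2]
tcp_rot: [3.142, 0.0, -0.27]
ft_force: [-0.2, 0.8, -0.2]
opening: 0.701
grip_force: 0.0
```

```bash
python3 - <<'E'
from h import *
tq();c,T=wrist('w5.png')
H,S,V=hsv(c);w=box((S<70)&(V>130),260,390,70,220);print('white z116',rect(c,cv2.convexHull(big(w)),116,T))
im=cv2.imread('pics/w5.png')[60:210,240:400];cv2.imwrite('pics/w5c.png',cv2.resize(im,None,fx=4,fy=4))
E
```

```text
j6 1.301 yaw -15.5 Mz -0.004 tau6 -0.003 grip 0.0 [ 438.5 -186.   195.2] [-0.2  0.8 -0.2] t 15.9
white z116 ((504.254638671875, -204.8807373046875), (56.15328598022461, 56.037994384765625), 18.568876266479492)
```

View pics/w5c.png

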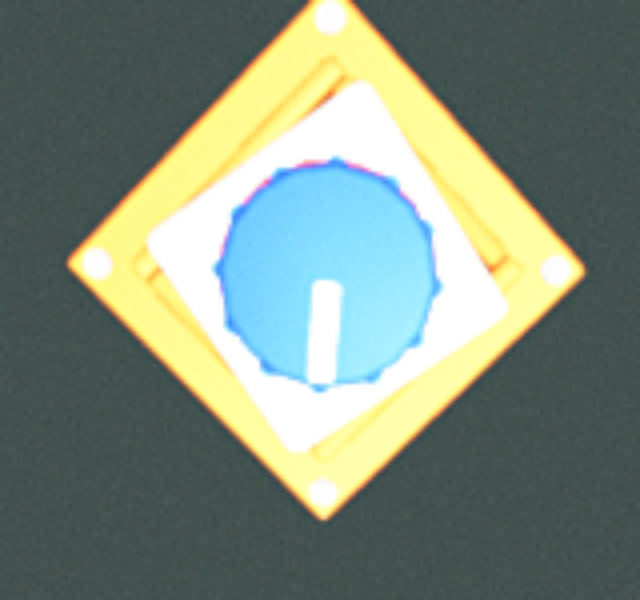

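The canister stands centred in the cradle, turned 10° against the nest walls as the play allows. The red ring now shows only as a faint sliver behind the knob, which agrees with the torque jump. Nothing is touched, so I'm handing in.

```bash
python3 -c "
from cell import env
print(env.job_done())"
```

```text
the job is handed in; nothing more can be done
None
```

I handed in the job at about 16 s: the canister is upright and fully down in the orange cradle, its plug screwed clockwise to snug (torque jumped to about 0.37 N m, ring about flush), and the gripper clear; the hand-in gave no verdict.

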